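# Open the bench metal tester, lock its lid stay and run the button test

## Task

Get the bench metal tester ready: raise its lid and push the folding stay on its left side past straight until it rests on its stop, so that the lid stays up by itself. Then slide the white dust cover fully to the left, press the green test button all the way down, let it come up and slide the cover fully back over it. Push the stay gently, and leave the things lying around undisturbed.

Things in the scene. Friction and masses are not known exactly. Their poses are not given: they have to be found in the camera images.
- tester: grey metal-tester case, 130 (x) x 170 (y) x 50 mm high, fixed to the bench. Origin: centre of its underside; x points to the hinge side (away from the robot), y to its left, z up. Inside, a silvery panel lies 3.5 mm below the 50 mm high rim.
- lid (a joint): lid angle, rad: 0 closed, grows as it is raised. The straight stay stops it at about 1.29; with the stay locked it rests at about 1.25. Mass about 0.5 kg. The hinge is damped (1.4 N m s/rad), with a little friction: a lid let go sinks slowly, 1 to 5 degrees a second near the top, up to 20 when low.
- lid_hinge (a point): point on the lid's hinge line (which runs along the tester's y), in the middle of the case's width, at the far edge: 60 mm behind the case centre, 50 mm above the bench.
- lid_tongue (a point): grip point of the black tongue in the middle of the blue lid's front edge: 18 mm wide (y), 10 mm thick, standing out 33 mm. The point is 24 mm out from the lid's front, 146 mm from the hinge line, 60 mm above the bench when shut. It moves with the lid about the hinge and may turn between the fingers. The lid is a hollow shell 125 x 170 x 24 mm.
- stay_knee (a joint): knee angle of the folding steel stay, rad: 0 with the lid shut (folded, knee towards the robot), 2.41 straight, 2.78 on its stop past straight (locked). Near straight, pushing the knee also raises the lid; past straight the lid's weight keeps the knee on the stop.
- thumb_bar (a point): point on the red thumb bar (12 mm round, sticks out 54 mm to tester +y at the stay's knee), 18 mm from its free end. The knee swings in the tester's x-z plane, radius 55 mm, about the lower pivot (case centre in x, 20 mm above bench). Push it to tester +x, a little down; locked it is 32 mm in +x and 45 mm above that pivot. At 15 mm/s this takes 3 to 10 N, none near straight.
- cover (a joint): dust cover travel in m: 0 fully home over the button, 0.058 fully to the left (tester's +y). Friction about 1.2 N; it stays where it is left.
- cover_tab (a point): centre of the upright tab on the white dust cover (plate 40 x 46 x 3 mm). The tab is 30 mm long (x), 10 mm wide (y) and 16 mm high; this point is 62.5 mm above the bench, half-way up the tab and over the cover's middle.
- button (a joint): button travel in m: 0 up, 0.004 fully down; a spring takes about 2 N to start and 4.2 N to press it fully.
- button_top (a point): centre of the top of the round green button, 24 mm diameter, 50 mm above the bench, under the cover when that is home.
- spirit_lamp: white glass spirit lamp, 68 mm diameter, 80 mm high, standing loose: leave it alone. Origin: centre of its underside.
- chasing_hammer: hammer with a wooden handle, 184 mm long, lying loose: leave it alone. Origin: centre of its underside.
- ring_clamp: wooden ring clamp, 150 mm long, 30 mm thick, lying loose: leave it alone. Origin: centre of its underside.

How it is judged (in metres and radians):
On the way, in this order (a step that is already met when the one before it is completed fails the run):
1. the lid is up and the stay has been pushed past straight, onto its stop (value of joint stay_knee above 2.67 rad and value of joint lid above 1.15 rad), for 0.2 s.
2. the dust cover is fully to the left, off the button (value of joint cover above 0.05 m), for 0.1 s.
3. the button is pressed down while the cover is aside (value of joint button above 0.003 m and value of joint cover above 0.045 m), for 0.05 s.
At the end, for the whole second after the job is handed in: the stay is past straight (knee over 2.67 rad) and holds the lid up (over 1.15 rad), the button is up, and the dust cover is home to within 6 mm (all of step 1 and value of joint cover below 0.006 m and value of joint button below 0.001 m); the robot touches nothing.
It fails at once if the stay is forced: pushed with more than 35 N (contact force between any of the arm, the fingers and stay_lower above 35 N).
It fails at once if a bystander is moved by more than 30 mm or the lamp is tipped (distance of any of spirit_lamp, chasing_hammer, ring_clamp from where it was at the start of the episode above 0.03 m or angle between spirit_lamp's own z axis and vertical above 0.4 rad).
It also fails if it takes over 69 s, if anything falls off the work surface, if the arm or the gripper's body presses on something with over 40 N, if the wrist force passes 120 N, or if a joint passes its speed limit or range.

## Robot

A 6-joint arm with a two-finger parallel gripper is mounted at the origin on a cart in front of the work surface, level with it; the furniture and walls round the work are solid. World frame = base frame: x ahead of the robot, y to its left, z up, the work surface at z = 0. Lengths are in m, angles in degrees, forces in N, time in s.
With the tool pointing down it reaches from about 0.3 to 0.75 m from the base axis. Payload 8.5 kg.
Tool frame: the origin (TCP) lies at the very end of the fingers, on their centre line; the grasp point (between the pads) lies 19 mm behind it (hold_point_z is the distance from the TCP to the grasp point, in m); z points along the fingers, y is the direction in which the jaws open and shut (so a half turn about z gives the same grasp; the last joint's range is limited). The gripper opens to 85 mm and grips with 20 to 120 N. Pads are 22 mm wide; open, the fingers measure 114 mm over their backs; the gripper's body (76 mm by 85 mm) begins 54 mm behind the grasp point. The pads swing forward as they close: fully open they stand 13 mm farther back than shut.
Start: joints at [64.956, 21.807, 74.336, -0, 83.858, -12.336], TCP at [0.121, 0.537, 0.231] pointing down, gripper open.
Joint ranges: [-178.18, 178.18], [-50.72, 133.34], [12.68, 142.11], [-81.47, 261.47], [9.98, 163.14], [-165.26, 165.26]. Speed limits (degrees/s): [136.94, 136.94, 180, 180, 180, 180].

## Interface

Orientations are given as a 3x3 rotation matrix whose columns are the frame's x, y, z axes.
In Python, from rig import observe, get_image, close_job, hold_point_z gives the robot as it stands. The module is installed in compiled form; this text tells all that it offers.
- The arm moves only by the tool jog_arm, never from a script. Its arguments are lists of equal length, an entry for each row: "travel": the shift along the world's x, y, z in m, a list of three; "dr": the turn, a rotation vector about the world's x, y, z in rad, a list of three. In form: {"travel": [[x, y, z], ...], "dr": [[rx, ry, rz], ...]}. A call has 1 to 20 rows; each row shifts and turns the commanded pose from where the row before left it; what a row does not reach is not made up. A row lasts 1/12 s, in which the tool goes at most 41.7 mm and 7.16 degrees, less where a joint would pass 70% of its speed; a pose out of reach is approached as far as the arm can. A call with a gripper value outside its range is refused whole. "jaw" is the finger opening in m, from 0 to 0.0854, set as the call begins (left out, the last holds). The fingers move at their own pace and stop on an object; "newtons" is the grip in N (left out, the last holds). Time passes only in rows, so rows that do not move let the fingers close. It gives the time, the measured TCP pose, the force and the opening at its end, in the units of the state.
- observe(): the state, without advancing time (a new reading comes with each control period).
- get_image(name): name is "scene" or "top"; returns a dict with "color" (480x640x3 uint8, red, green, blue), "fovy" (degrees; the focal length in pixels is half the picture's height over the tangent of half this angle, whatever the lens; pixels are square), "cx", "cy" (the principal point, pixels), "R" (3x3) and "t" (3): a world point X has camera coordinates R X + t. Camera axes: x right, y down, z forward; pixel columns grow to the right and rows downward; lengths in m; the calibration is good to about 2 mm. A picture is of the moment at which its call begins. There is no depth.
- close_job(): hands the job in, once; it reports no verdict.
The state is a dict: "time_s": time; "q": joint angles; "qvel": joint speeds; "joint_efforts": joint torques, N m; "position": TCP position; "tool_rot": TCP orientation; "ft_force": force on the tool from outside, world axes, zero at the start; "wrist_torque": the same for the moment, N m; "grip_width": finger opening in m.
Only numpy, scipy, OpenCV 4.12 (cv2) and the standard library are available. Lean on these libraries where they do the work, as an engineer would, in place of code of your own. Each camera call takes 0.05 s, during which the arm holds its last target.

## Working session

There is one attempt and no reset: what is moved stays moved. The work goes in short steps, Python scripts to look and compute and a tool call to move; the robot and the scene stay as the last step left them, time stands still between calls to the robot, and variables do not carry over. Pictures are saved under pics/ and viewed, and the job is handed in when it is done.

Besides the shell and the picture viewer there is one more tool, called after "Call:" as name(argument=value, ...) on one line, values as JSON. jog_arm: Moves the arm, as the interface text tells. Its arguments: {"type":"object","properties":{"travel":{"type":"array"},"dr":{"type":"array"},"jaw":{"type":"number"},"newtons":{"type":"number"}},"required":["travel","dr"]}

```bash
mkdir -p pics
cat > h.py <<'E'
import numpy as np, cv2, pickle
from rig import observe,get_image,close_job,hold_point_z
def shot(n,f):
    d=get_image(n); cv2.imwrite('pics/'+f+'.png',d['color'][:,:,::-1]); pickle.dump(d,open('pics/'+f+'.pkl','wb')); return d
def load(f): return pickle.load(open('pics/'+f+'.pkl','rb'))
def ray(d,u,v):
    f=240/np.tan(np.radians(d['fovy'])/2); R=np.array(d['R']);t=np.array(d['t'])
    c=np.array([(u-d['cx'])/f,(v-d['cy'])/f,1]); return -R.T@t, R.T@c
def plane(d,u,v,z):
    o,r=ray(d,u,v); return o+r*(z-o[2])/r[2]
def proj(d,X):
    f=240/np.tan(np.radians(d['fovy'])/2); c=np.array(d['R'])@np.array(X)+d['t']; return c[0]/c[2]*f+d['cx'],c[1]/c[2]*f+d['cy']
E
python3 - <<'E'
from h import *
print(observe(),hold_point_z)
for n in('scene','top'):
    d=shot(n,n+'0'); print(n,d['fovy'],d['cx'],d['cy'],np.round(ray(d,320,240),3))
E
```

```text
{'time_s': 0.0, 'q': array([ 6.49564366e+01,  2.18413146e+01,  7.43842959e+01,  6.33570611e-04,
        8.38575323e+01, -1.23353153e+01]), 'qvel': array([-0.10110446, -0.05858991,  0.01343175, -0.00124731, -0.05128212,
       -0.04113871]), 'joint_efforts': array([ 1.22371999e-03, -4.48460054e+01, -2.31279606e+01, -1.19295069e-04,
        4.68073064e-03,  2.44786685e-05]), 'position': array([0.12086386, 0.53626257, 0.23071143]), 'tool_rot': array([[-9.75502524e-01,  2.19987356e-01, -6.24228081e-04],
       [ 2.19988008e-01,  9.75501697e-01, -1.31003579e-03],
       [ 3.20744242e-04, -1.41526591e-03, -9.99998947e-01]]), 'ft_force': array([ 0.21067626, -0.95702572,  0.03855966]), 'wrist_torque': array([4.59260329e-02, 3.94526165e-02, 5.83969043e-05]), 'grip_width': 0.0853045769996534} 0.0187
scene 43.913415100087164 321.74653806439295 240.13044495352818 [[-0.303 -0.506  0.951]
 [ 0.668  0.375 -0.643]]
top 44.78042805456851 319.95361313302914 237.39010584350117 [[ 0.376 -0.023  1.175]
 [ 0.165  0.007 -0.986]]
```

View pics/scene0.png

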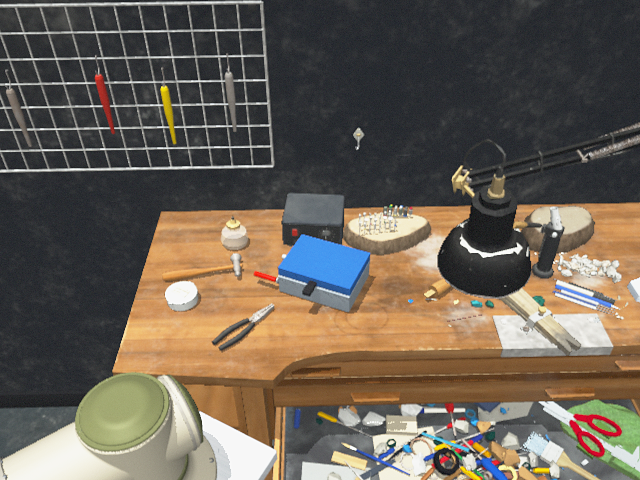

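View pics/top0.png

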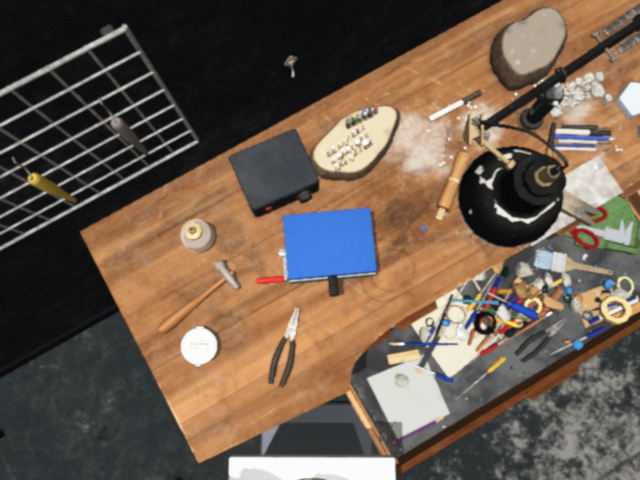

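Run:
```python
from h import *
d=load('top0'); s=load('scene0')
hsv=cv2.cvtColor(d['color'],cv2.COLOR_RGB2HSV)
m=cv2.inRange(hsv,(100,150,80),(125,255,255)); m[:200]=0;m[290:]=0;m[:,:270]=0;m[:,390:]=0
n,l,st,c=cv2.connectedComponentsWithStats(m); i=1+np.argmax(st[1:,4]); print(st[i])
ct=cv2.findContours((l==i).astype('u1')if 0 else (l==i).astype(np.uint8),0,2)[0][0]
P=np.array([plane(d,u,v,.074)[:2] for u,v in ct[:,0,:]],np.float32)
r=cv2.minAreaRect(P); print(r); print(cv2.boxPoints(r))
# red bar, tongue
m2=cv2.inRange(hsv,(0,170,100),(8,255,255))|cv2.inRange(hsv,(172,170,100),(180,255,255)); m2[:270]=0;m2[295:]=0;m2[:,:250]=0;m2[:,290:]=0
ys,xs=np.nonzero(m2); print('red',xs.min(),xs.max(),ys.min(),ys.max(),len(xs))
for z in(.03,.05): print(plane(d,xs.min(),ys[xs<xs.min()+3].mean(),z),plane(d,xs.max(),ys[xs>xs.max()-3].mean(),z))
print('tongue',plane(d,334,288,.06), plane(d,334,295,.06))
for n,u,v,z in(('lamp',197,235,.04),('hamhead',227,275,.02),('hamend',162,328,.02),('tin',199,346,.03),('pl',293,312,.01),('pl2',275,382,.01),('clamp',453,185,.015),('black',275,170,.06),('blamp',510,195,.25)): print(n,plane(d,u,v,z))
cv2.imwrite('pics/c.png',cv2.resize(d['color'][190:310,240:400,::-1],None,fx=5,fy=5,interpolation=2))
cv2.imwrite('pics/c2.png',cv2.resize(s['color'][220:320,240:400,::-1],None,fx=5,fy=5,interpolation=2))
```

```text
[ 284  208   92   71 5537]
((0.5538461208343506, -0.032989323139190674), (0.12401441484689713, 0.16738630831241608), 5.32902717590332)
[[ 0.48433393  0.04458317]
 [ 0.4998799  -0.12207966]
 [ 0.6233583  -0.11056182]
 [ 0.60781235  0.05610101]]
red 256 283 276 283 164
[0.48636026 0.11140446 0.03      ] [0.48974339 0.05819984 0.03      ]
[0.48442663 0.10906399 0.05      ] [0.48775067 0.05678857 0.05      ]
tongue [ 0.46907296 -0.04174978  0.06      ] [ 0.45570939 -0.04170336  0.06      ]
lamp [0.57573252 0.2289719  0.04      ]
hamhead [0.49830816 0.17060319 0.02      ]
hamend [0.39390293 0.29546943 0.02      ]
tin [0.35935393 0.21936669 0.03      ]
pl [0.42559903 0.03898685 0.01      ]
pl2 [0.29025019 0.07290817 0.01      ]
clamp [ 0.68385894 -0.28706998  0.015     ]
black [0.70298591 0.07441008 0.06      ]
blamp [ 0.60453647 -0.3255165   0.25      ]
```

View pics/c.png

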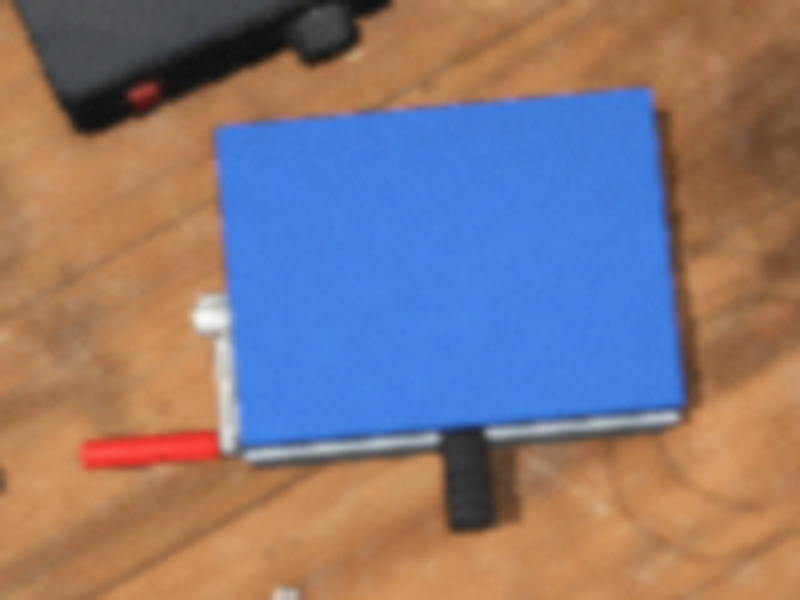

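View pics/c2.png

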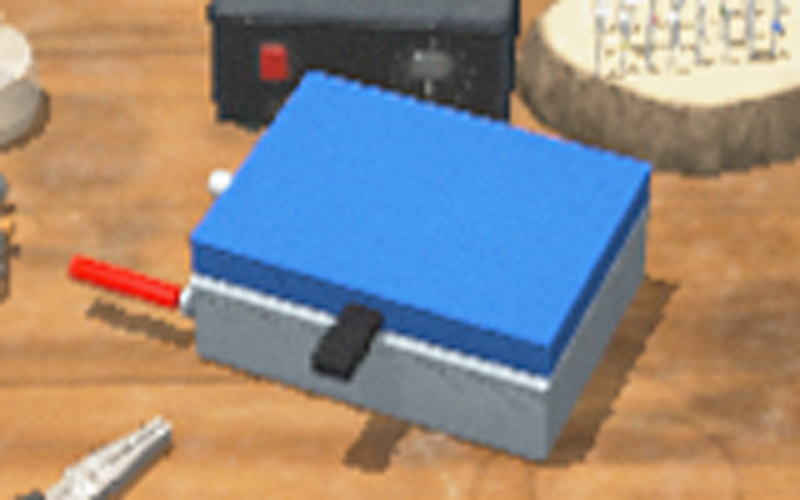

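Call:
jog_arm(travel=[[0.0193,-0.0321,0],[0.0193,-0.0321,0],[0.0193,-0.0321,0],[0.0193,-0.0321,0],[0.0193,-0.0321,0],[0.0193,-0.0321,0],[0.0193,-0.0321,-0.005],[0.0193,-0.0321,-0.005],[0.0193,-0.0321,-0.01],[0.0193,-0.0321,-0.01],[0.0193,-0.0321,-0.01],[0.0193,-0.0321,-0.01],[0.0193,-0.0321,-0.01],[0.0193,-0.0321,-0.01],[0.0193,-0.0321,-0.01],[0.0193,-0.0321,-0.01],[0.0193,-0.0321,-0.01],[0.0193,-0.0321,-0.01],[0,0,0],[0,0,0]], dr=[[0,0,0.0175],[0,0,0.0175],[0,0,0.0175],[0,0,0.0175],[0,0,0.0175],[0,0,0.0175],[0,0,0.0175],[0,0,0.0175],[0,0,0.0175],[0,0,0.0175],[0,0,0.0175],[0,0,0.0175],[0,0,0.0175],[0,0,0.0175],[0,0,0.0175],[0,0,0.0175],[0,0,0.0175],[0,0,0.0175],[0,0,0],[0,0,0]], jaw=0.05, newtons=40)

```text
time_s: 1.77
position: [0.4685, -0.0425, 0.1204]
tool_rot: [[-0.996, -0.09, -0.002], [-0.09, 0.996, 0.001], [0.002, 0.001, -1.0]]
ft_force: [-1.3, 0.1, -0.7]
grip_width: 0.05
```

Call:
jog_arm(travel=[[-0.001,0.001,-0.02],[0,0,-0.02],[0,0,-0.02],[0,0,-0.019],[0,0,0],[0,0,0]], dr=[[0,0,0],[0,0,0],[0,0,0],[0,0,0],[0,0,0],[0,0,0]])

```text
time_s: 2.27
position: [0.4668, -0.0394, 0.0425]
tool_rot: [[-0.996, -0.094, -0.002], [-0.094, 0.996, 0.001], [0.001, 0.001, -1.0]]
ft_force: [0.2, 0.3, -0.4]
grip_width: 0.05
```

Run:
```python
from h import *
for n in('scene','top'):
    d=shot(n,n+'1')
    u,v=map(int,proj(d,[.47,-.04,.06])); c=d['color'][max(v-60,0):v+60,u-80:u+80,::-1]
    cv2.imwrite(f'pics/{n}1c.png',cv2.resize(c,None,fx=4,fy=4))
```

```text
(no output)
```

View pics/scene1c.png

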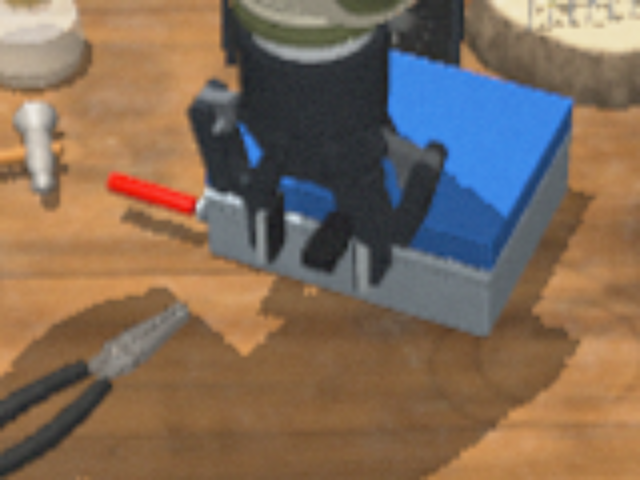

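The tongue (crop 325,240) sits between the two open fingers (265 and 370). Closing.

Call:
jog_arm(travel=[[0,0,0],[0,0,0],[0,0,0],[0,0,0],[0,0,0],[0,0,0]], dr=[[0,0,0],[0,0,0],[0,0,0],[0,0,0],[0,0,0],[0,0,0]], jaw=0.01, newtons=40)

```text
time_s: 2.87
position: [0.4679, -0.0418, 0.0434]
tool_rot: [[-0.996, -0.093, 0.002], [-0.093, 0.996, -0.003], [-0.002, -0.003, -1.0]]
ft_force: [-2.6, -8.9, 6.2]
grip_width: 0.0168
```

Run:
```python
import numpy as np
# arc increments of tongue about hinge in world
x=np.array([.9957,.0929]); a0=np.arctan2(10,146)
def p(t): 
    r=.1463; return np.array([-r*np.cos(t+a0)*x[0],-r*np.cos(t+a0)*x[1],r*np.sin(t+a0)])
th=np.linspace(0,1.27,41)
for i in range(40): print(i,np.round(p(th[i+1])-p(th[i]),4).tolist())
```

```text
0 [0.0004, 0.0, 0.0046]
1 [0.0005, 0.0, 0.0046]
2 [0.0007, 0.0001, 0.0046]
3 [0.0008, 0.0001, 0.0046]
4 [0.001, 0.0001, 0.0045]
5 [0.0011, 0.0001, 0.0045]
6 [0.0013, 0.0001, 0.0045]
7 [0.0014, 0.0001, 0.0044]
8 [0.0015, 0.0001, 0.0044]
9 [0.0017, 0.0002, 0.0043]
10 [0.0018, 0.0002, 0.0043]
11 [0.0019, 0.0002, 0.0042]
12 [0.0021, 0.0002, 0.0042]
13 [0.0022, 0.0002, 0.0041]
14 [0.0023, 0.0002, 0.004]
15 [0.0025, 0.0002, 0.0039]
16 [0.0026, 0.0002, 0.0039]
17 [0.0027, 0.0003, 0.0038]
18 [0.0028, 0.0003, 0.0037]
19 [0.0029, 0.0003, 0.0036]
20 [0.003, 0.0003, 0.0035]
21 [0.0032, 0.0003, 0.0034]
22 [0.0033, 0.0003, 0.0033]
23 [0.0034, 0.0003, 0.0032]
24 [0.0035, 0.0003, 0.0031]
25 [0.0036, 0.0003, 0.003]
26 [0.0037, 0.0003, 0.0029]
27 [0.0037, 0.0003, 0.0027]
28 [0.0038, 0.0004, 0.0026]
29 [0.0039, 0.0004, 0.0025]
30 [0.004, 0.0004, 0.0024]
31 [0.0041, 0.0004, 0.0022]
32 [0.0041, 0.0004, 0.0021]
33 [0.0042, 0.0004, 0.002]
34 [0.0042, 0.0004, 0.0018]
35 [0.0043, 0.0004, 0.0017]
36 [0.0044, 0.0004, 0.0016]
37 [0.0044, 0.0004, 0.0014]
38 [0.0044, 0.0004, 0.0013]
39 [0.0045, 0.0004, 0.0011]
```

Call:
jog_arm(travel=[[0.0004,0,0.0046],[0.0005,0,0.0046],[0.0007,0.0001,0.0046],[0.0008,0.0001,0.0046],[0.001,0.0001,0.0045],[0.0011,0.0001,0.0045],[0.0013,0.0001,0.0045],[0.0014,0.0001,0.0044],[0.0015,0.0001,0.0044],[0.0017,0.0002,0.0043],[0.0018,0.0002,0.0043],[0.0019,0.0002,0.0042],[0.0021,0.0002,0.0042],[0.0022,0.0002,0.0041],[0.0023,0.0002,0.004],[0.0025,0.0002,0.0039],[0.0026,0.0002,0.0039],[0.0027,0.0003,0.0038],[0.0028,0.0003,0.0037],[0.0029,0.0003,0.0036]], dr=[[0,0,0],[0,0,0],[0,0,0],[0,0,0],[0,0,0],[0,0,0],[0,0,0],[0,0,0],[0,0,0],[0,0,0],[0,0,0],[0,0,0],[0,0,0],[0,0,0],[0,0,0],[0,0,0],[0,0,0],[0,0,0],[0,0,0],[0,0,0]])

```text
time_s: 4.53
position: [0.5009, -0.0388, 0.1265]
tool_rot: [[-0.996, -0.093, -0.003], [-0.093, 0.996, -0.003], [0.003, -0.003, -1.0]]
ft_force: [0.4, -10.6, -11.1]
grip_width: 0.0169
```

Run:
```python
from h import *
for n in('scene',):
    d=shot(n,n+'2')
    u,v=map(int,proj(d,[.5,-.0,.1])); c=d['color'][max(v-80,0):v+80,u-100:u+100,::-1]
    cv2.imwrite(f'pics/{n}2c.png',cv2.resize(c,None,fx=3.5,fy=3.5))
```

```text
(no output)
```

View pics/scene2c.png

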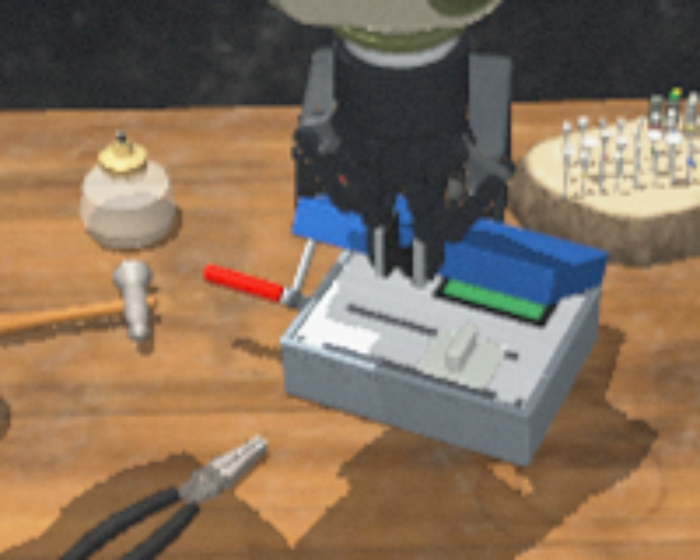

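The lid is about half up in the grip; the cover and its tab (crop 462,350) show on the right, and the red bar has risen at left. Going on.

Call:
jog_arm(travel=[[0.003,0.0003,0.0035],[0.0032,0.0003,0.0034],[0.0033,0.0003,0.0033],[0.0034,0.0003,0.0032],[0.0035,0.0003,0.0031],[0.0036,0.0003,0.003],[0.0037,0.0003,0.0029],[0.0037,0.0003,0.0027],[0.0038,0.0004,0.0026],[0.0039,0.0004,0.0025],[0.004,0.0004,0.0024],[0.0041,0.0004,0.0022],[0.0041,0.0004,0.0021],[0.0042,0.0004,0.002],[0.0042,0.0004,0.0018],[0.0043,0.0004,0.0017],[0.0044,0.0004,0.0016],[0.0044,0.0004,0.0014],[0.003,0.0003,0.001],[0,0,0]], dr=[[0,0,0],[0,0,0],[0,0,0],[0,0,0],[0,0,0],[0,0,0],[0,0,0],[0,0,0],[0,0,0],[0,0,0],[0,0,0],[0,0,0],[0,0,0],[0,0,0],[0,0,0],[0,0,0],[0,0,0],[0,0,0],[0,0,0],[0,0,0]])

```text
time_s: 6.25
position: [0.5728, -0.0322, 0.1733]
tool_rot: [[-0.996, -0.092, -0.002], [-0.092, 0.996, -0.003], [0.003, -0.003, -1.0]]
ft_force: [-2.1, -9.7, -3.3]
grip_width: 0.0171
```

Run:
```python
from h import *
O=np.array([.5533,-.033,0]); x=np.array([.9957,.0929,0]);y=np.array([-.0929,.9957,0]);z=np.array([0,0,1])
pts=[]
for n in('scene','top'):
    d=shot(n,n+'3')
    u,v=map(int,proj(d,[.53,-.0,.1])); c=d['color'][max(v-80,0):v+80,u-100:u+100,::-1]
    cv2.imwrite(f'pics/{n}3c.png',cv2.resize(c,None,fx=3.5,fy=3.5))
    hsv=cv2.cvtColor(d['color'],cv2.COLOR_RGB2HSV)
    m2=cv2.inRange(hsv,(0,190,100),(8,255,255))|cv2.inRange(hsv,(172,190,100),(180,255,255))
    m2[:v-70]=0;m2[v+70:]=0;m2[:,:u-110]=0;m2[:,u+30:]=0
    nn,l,st,cc=cv2.connectedComponentsWithStats(m2)
    i=1+np.argmax(st[1:,4]); ys,xs=np.nonzero(l==i); print(n,st[i],cc[i])
    # plane through bar height unknown: intersect ray for end point with vertical plane y'=0.148
    k=xs<=xs.min()+1; o,r=ray(d,xs.min(),ys[k].mean()); s=(0.148-(o-O)@y)/(r@y); P=o+r*s-O; print('end on y=148:',P@x,P@z)
    # centroid y'=~.121
    o,r=ray(d,*cc[i]); s=(0.121-(o-O)@y)/(r@y); P=o+r*s-O; print('cen on y=121:',P@x,P@z)
```

```text
scene [264 240  22  10  99] [274.85858586 244.02020202]
end on y=148: 0.0002799120319944823 0.07635025388918748
cen on y=121: 0.0017512334091062144 0.0766228987137415
top [252 249   4   2   8] [253.5 249.5]
end on y=148: 0.0012698794106526584 0.07863888954835097
cen on y=121: -0.035120283012666384 0.30251394470955406
```

View pics/scene3c.png

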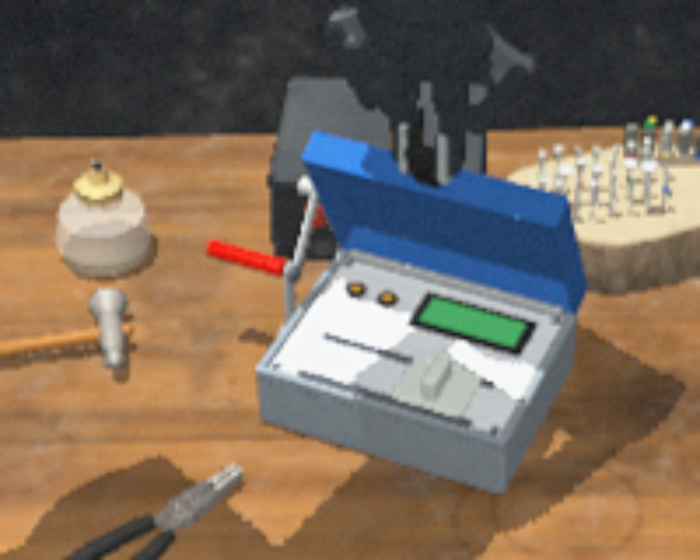

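View pics/top3c.png

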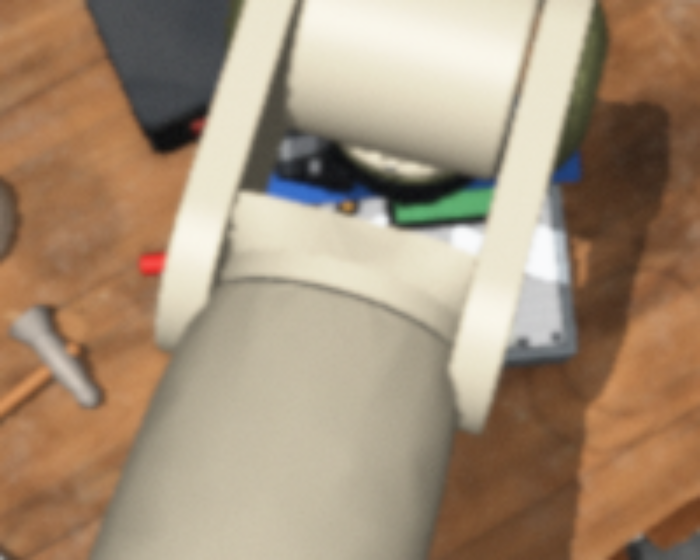

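Call:
jog_arm(travel=[[0.002,0.0002,0.0005],[0.002,0.0002,0.0005],[0.0,0.0,0.0]], dr=[[0,0,0],[0,0,0],[0,0,0]])

```text
time_s: 6.6
position: [0.5767, -0.0319, 0.1744]
tool_rot: [[-0.996, -0.092, -0.002], [-0.092, 0.996, -0.003], [0.003, -0.003, -1.0]]
ft_force: [-2.7, -9.5, -1.0]
grip_width: 0.0172
```

Call:
jog_arm(travel=[[0,0,0],[0,0,0],[0,0,0],[0,0,0.025],[0,0,0.035]], dr=[[0,0,0],[0,0,0],[0,0,0],[0,0,0],[0,0,0]], jaw=0.05)

```text
time_s: 7.02
position: [0.5762, -0.0295, 0.2327]
tool_rot: [[-0.996, -0.093, -0.006], [-0.093, 0.996, 0.002], [0.006, 0.002, -1.0]]
ft_force: [0.6, -0.3, 0.9]
grip_width: 0.0501
```

Call:
jog_arm(travel=[[-0.0213,0.0302,0],[-0.0213,0.0302,0],[-0.0213,0.0302,0],[-0.0213,0.0302,0],[0,0,-0.035],[0,0,-0.035],[0,0,-0.035],[0,0,-0.035],[0,0,-0.035]], dr=[[-0.0695,-0.0065,0],[-0.0695,-0.0065,0],[-0.0695,-0.0065,0],[-0.0695,-0.0065,0],[-0.0695,-0.0065,0],[0,0,0],[0,0,0],[0,0,0],[0,0,0]], jaw=0.0)

```text
time_s: 7.77
position: [0.4921, 0.0914, 0.0583]
tool_rot: [[-0.996, -0.088, 0.033], [-0.094, 0.936, -0.34], [-0.001, -0.341, -0.94]]
ft_force: [0.5, 0.4, -0.8]
grip_width: -0.0
```

```bash
cat >> h.py <<'E'
O=np.array([.5533,-.033,0]); X=np.array([.9957,.0929,0]);Y=np.array([-.0929,.9957,0]);Z=np.array([0,0,1])
def look(tag):
  o=observe(); p=o['position']-O; print(o['time_s'],'tcp tester',np.round([p@X,p@Y,p[2]],4),np.round(o['ft_force'],1))
  for n in('scene','top'):
    d=shot(n,n+tag)
    u,v=map(int,proj(d,[.53,-.0,.1])); c=d['color'][max(v-80,0):v+80,u-100:u+100,::-1]
    cv2.imwrite(f'pics/{n}{tag}c.png',cv2.resize(c,None,fx=3.5,fy=3.5))
    hsv=cv2.cvtColor(d['color'],cv2.COLOR_RGB2HSV)
    m2=cv2.inRange(hsv,(0,190,100),(8,255,255))|cv2.inRange(hsv,(172,190,100),(180,255,255))
    m2[:v-70]=0;m2[v+70:]=0;m2[:,:u-110]=0;m2[:,u+30:]=0
    nn,l,st,cc=cv2.connectedComponentsWithStats(m2)
    if nn<2: continue
    i=1+np.argmax(st[1:,4]); ys,xs=np.nonzero(l==i); print(n,st[i],cc[i])
    k=xs<=xs.min()+1; o,r=ray(d,xs.min(),ys[k].mean()); s=(0.148-(o-O)@Y)/(r@Y); P=o+r*s-O; print('end on y=148:',P@X,P@Z)
E
python3 -c "
from h import *
look('4')"
```

```text
7.7667 tcp tester [-0.0494  0.1296  0.0583] [ 0.5  0.4 -0.8]
scene [266 243  19   8  79] [275.41772152 246.34177215]
end on y=148: 0.007754330498907771 0.05996920388000526
top [252 247  27   8 140] [264.29285714 250.57142857]
end on y=148: -0.002968987241368878 0.08116236833776713
```

View pics/scene4c.png

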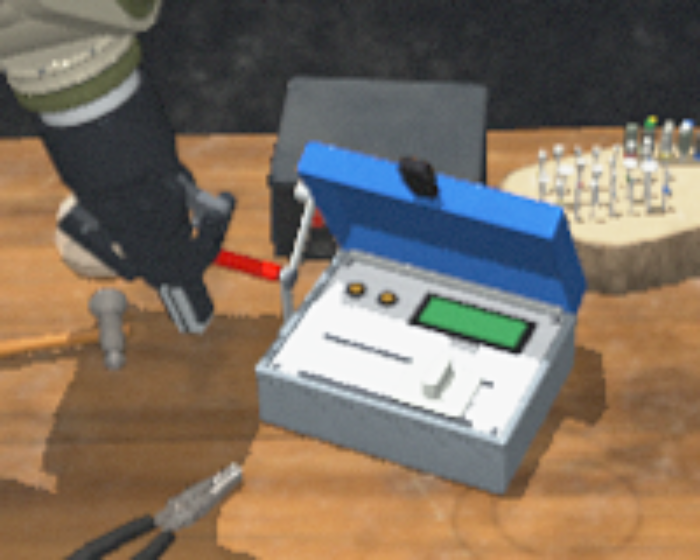

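View pics/top4c.png

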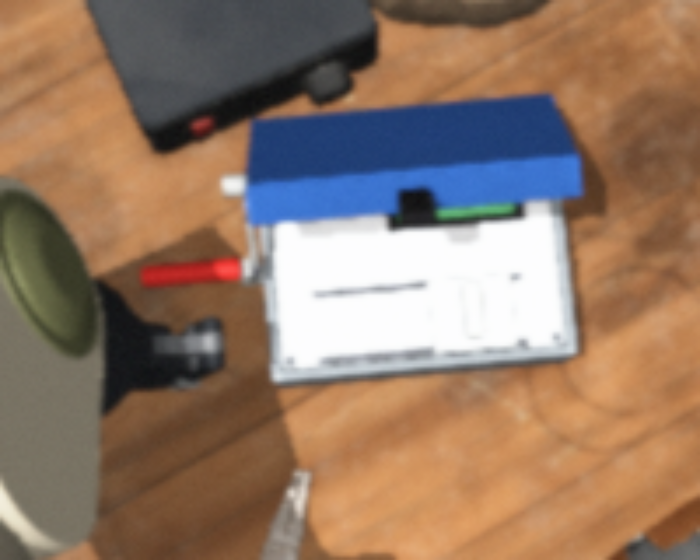

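Call:
jog_arm(travel=[[0.006,0.0006,0],[0.006,0.0006,0],[0.006,0.0006,0],[0.006,0.0006,0],[0.0015,0.00014,0],[0.0015,0.00014,0],[0.0015,0.00014,0],[0.0015,0.00014,0],[0.0015,0.00014,0],[0.0015,0.00014,0],[0.0015,0.00014,0],[0.0015,0.00014,0],[0.0015,0.00014,0]], dr=[[0,0,0],[0,0,0],[0,0,0],[0,0,0],[0,0,0],[0,0,0],[0,0,0],[0,0,0],[0,0,0],[0,0,0],[0,0,0],[0,0,0],[0,0,0]])

```text
time_s: 8.95
position: [0.5287, 0.0944, 0.0597]
tool_rot: [[-0.996, -0.088, 0.03], [-0.093, 0.935, -0.341], [0.002, -0.342, -0.94]]
ft_force: [-5.0, -0.6, 3.4]
grip_width: -0.0003
```

```bash
python3 -c "
from h import *
look('5')"
```

```text
8.95 tcp tester [-0.0127  0.1291  0.0597] [-5.  -0.6  3.4]
scene [272 242  14   8  59] [278.6440678  245.30508475]
end on y=148: 0.03586675773691207 0.043169525202069625
top [273 243   6   6  29] [275.79310345 245.68965517]
end on y=148: 0.0957943547211164 -0.47086073329706823
```

View pics/scene5c.png

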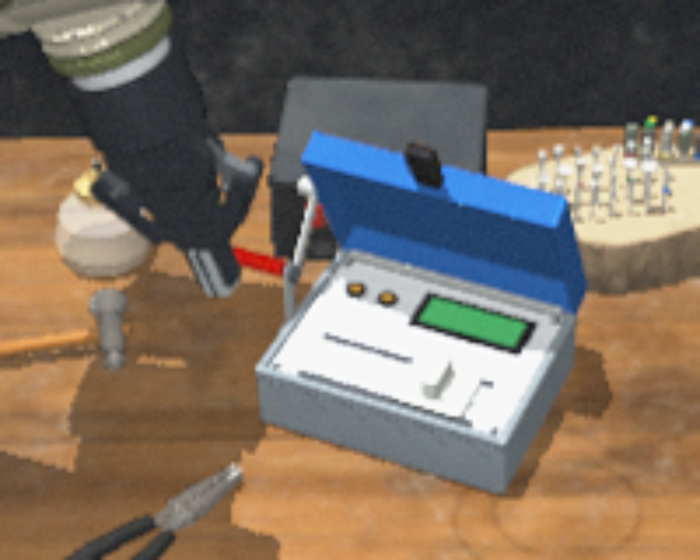

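View pics/top5c.png

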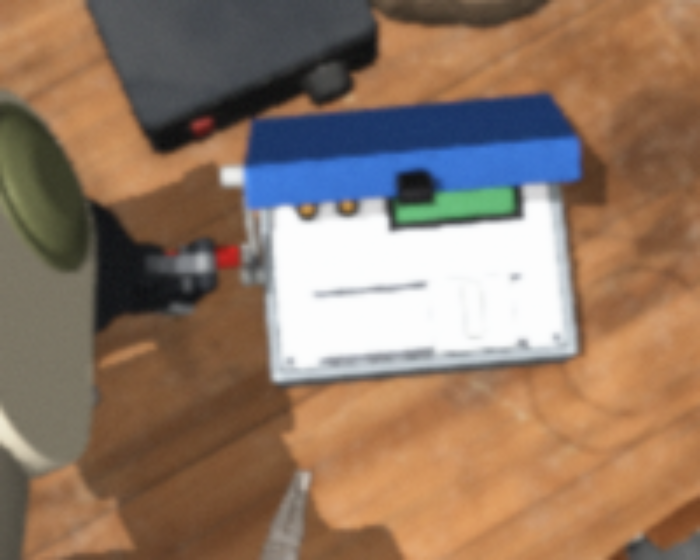

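The finger is behind the bar (5 N) and the lid is rising. I'll keep pushing.

Call:
jog_arm(travel=[[0.0014,0.00013,-0.0002],[0.0014,0.00013,-0.0002],[0.0014,0.00013,-0.0002],[0.0014,0.00013,-0.0003],[0.0014,0.00013,-0.0003],[0.0014,0.00013,-0.0003],[0.0014,0.00013,-0.0003],[0.0014,0.00013,-0.0004],[0.0014,0.00013,-0.0004],[0.0014,0.00013,-0.0004],[0.0014,0.00013,-0.0004],[0.0014,0.00013,-0.0005],[0.0014,0.00013,-0.0005],[0.0014,0.00013,-0.0005]], dr=[[0,0,0],[0,0,0],[0,0,0],[0,0,0],[0,0,0],[0,0,0],[0,0,0],[0,0,0],[0,0,0],[0,0,0],[0,0,0],[0,0,0],[0,0,0],[0,0,0]])

```text
time_s: 10.22
position: [0.5496, 0.0963, 0.0545]
tool_rot: [[-0.996, -0.087, 0.032], [-0.093, 0.936, -0.34], [-0.0, -0.342, -0.94]]
ft_force: [0.2, -0.0, 1.0]
grip_width: 0.0001
```

Call:
jog_arm(travel=[[0.0014,0.00013,-0.0006],[0.0014,0.00013,-0.0006],[0.0014,0.00013,-0.0006],[0.0014,0.00013,-0.0006]], dr=[[0,0,0],[0,0,0],[0,0,0],[0,0,0]])

```text
time_s: 10.55
position: [0.555, 0.0968, 0.0521]
tool_rot: [[-0.996, -0.087, 0.032], [-0.093, 0.936, -0.34], [-0.0, -0.342, -0.94]]
ft_force: [-0.5, -0.6, 0.1]
grip_width: -0.0002
```

```bash
python3 -c "
from h import *
look('6')"
```

```text
10.55 tcp tester [0.0138 0.1291 0.0521] [-0.5 -0.6  0.1]
scene [277 238  14   7  55] [283.96363636 241.01818182]
end on y=148: 0.06135556712910428 0.037484279209470284
top [273 231   5   6  28] [275.         233.32142857]
end on y=148: 0.13875125051273737 -0.5099965322429205
```

View pics/scene6c.png

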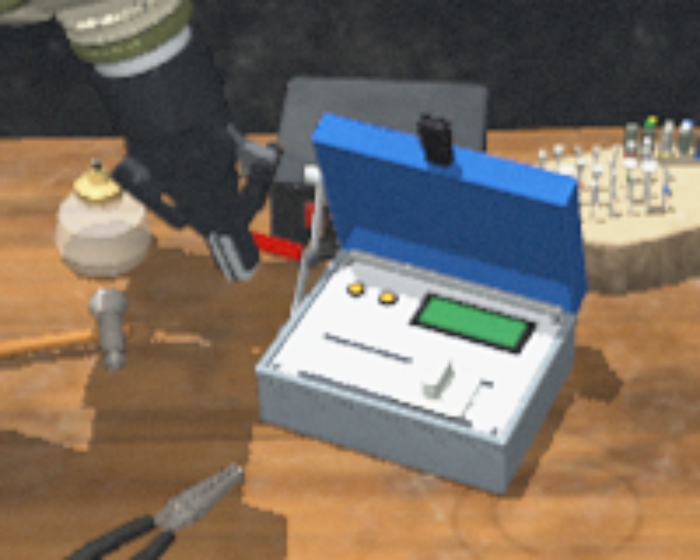

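View pics/top6c.png

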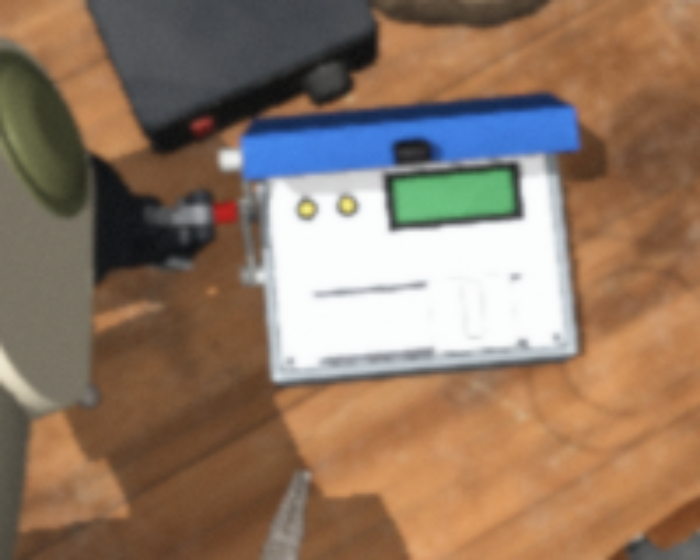

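```bash
python3 -c "
from h import *
d=load('top6'); p=plane(d,275,233.3,.065)-O; print('bar',p@X,p@Y)
u,v=map(int,proj(d,[.53,0,.1]))
for a,b in((473,307),(461,278),(483,336)): 
    p=plane(d,u-100+a/3.5,max(v-80,0)+b/3.5,.0705)-O; print(a,b,p@X,p@Y, p+O)
s=load('scene6');u,v=map(int,proj(s,[.53,0,.1]))
for (a,b,z) in((436,376,.0625),(452,361,.0705),(432,395,.0545)):
    p=plane(s,u-100+a/3.5,max(v-80,0)+b/3.5,z)-O; print('s',p@X,p@Y)
"
```

```text
bar 0.03096352358651214 0.10280783217796259
473 307 -0.03582065692334631 -0.028741545473913114 [ 0.52030507 -0.06494413  0.0705    ]
461 278 -0.01929785071747741 -0.02380293669324614 [ 0.53629725 -0.05849211  0.0705    ]
483 336 -0.05216075827579413 -0.03257195492878891 [ 0.50439186 -0.07027581  0.0705    ]
s -0.039922092427827884 -0.031264138489057076
s -0.03150783069972551 -0.038383904393366815
s -0.048723836215700624 -0.03231835814360625
```

Call:
jog_arm(travel=[[0.001,0.0001,-0.0004],[0.001,0.0001,-0.0004],[0.001,0.0001,-0.0004],[0,0,0]], dr=[[0,0,0],[0,0,0],[0,0,0],[0,0,0]])

```text
time_s: 10.98
position: [0.5579, 0.0971, 0.0507]
tool_rot: [[-0.996, -0.087, 0.031], [-0.093, 0.936, -0.341], [0.0, -0.342, -0.94]]
ft_force: [-0.4, -0.1, 0.8]
grip_width: 0.0002
```

Call:
jog_arm(travel=[[-0.0166,-0.0015,0],[-0.0166,-0.0015,0],[-0.0166,-0.0015,0],[0,0,0.034],[0,0,0.034],[0,0,0.034],[0.0021,-0.0315,0],[0.0021,-0.0315,0],[0.0021,-0.0315,0],[0.0021,-0.0315,0],[0.0021,-0.0315,0],[0.0021,-0.0315,0],[0,0,0]], dr=[[0,0,0],[0,0,0],[0,0,0],[0,0,0],[0.0695,0.0065,0],[0.0695,0.0065,0],[0.0695,0.0065,0],[0.0695,0.0065,0],[0.0695,0.0065,0],[0,0,0],[0,0,0],[0,0,0],[0,0,0]])

```text
time_s: 12.07
position: [0.5214, -0.1014, 0.153]
tool_rot: [[-0.996, -0.089, 0.002], [-0.089, 0.996, -0.002], [-0.001, -0.002, -1.0]]
ft_force: [0.0, 0.8, 0.0]
grip_width: 0.0001
```

```bash
python3 -c "
from h import *
look('7')"
```

```text
12.0667 tcp tester [-0.0382 -0.0651  0.153 ] [0.  0.8 0. ]
scene [270 236  22   9  99] [280.98989899 239.72727273]
end on y=148: 0.02875697962282388 0.06638268669807945
top [251 230  27   7 137] [265.24087591 233.08759124]
end on y=148: 0.030734123655909926 0.07682583872346327
```

View pics/scene7c.png

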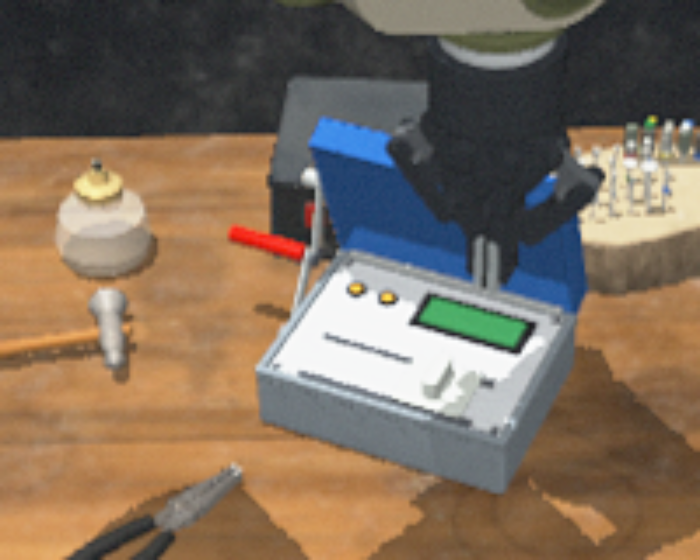

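View pics/top7c.png

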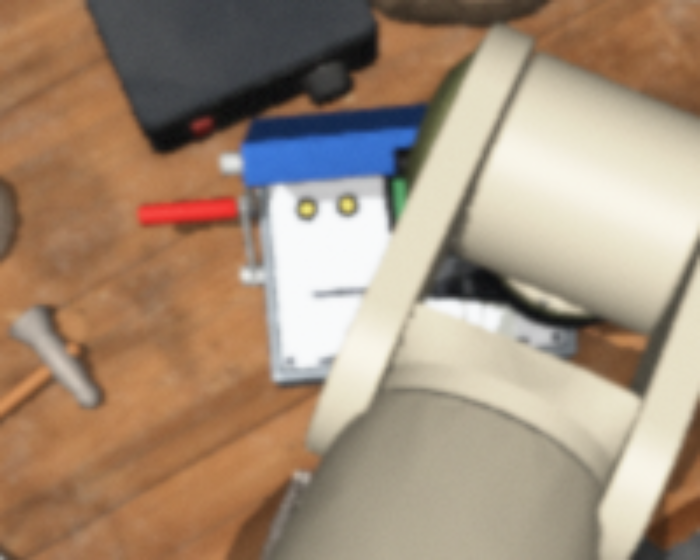

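Call:
jog_arm(travel=[[0,0,-0.032],[0,0,-0.032],[0,0,-0.02],[0,0,-0.01],[-0.0004,0.004,0],[-0.0004,0.004,0],[-0.0004,0.004,0],[-0.0004,0.004,0],[-0.0004,0.004,0],[-0.0004,0.004,0],[-0.0004,0.004,0],[-0.0004,0.004,0],[0,0,0]], dr=[[0,0,0],[0,0,0],[0,0,0],[0,0,0],[0,0,0],[0,0,0],[0,0,0],[0,0,0],[0,0,0],[0,0,0],[0,0,0],[0,0,0],[0,0,0]])

```text
time_s: 13.25
position: [0.5174, -0.0637, 0.0591]
tool_rot: [[-0.996, -0.094, 0.0], [-0.094, 0.996, 0.0], [-0.0, 0.0, -1.0]]
ft_force: [0.3, 0.6, -0.1]
grip_width: 0.0003
```

```bash
python3 -c "
from h import *
look('8')"
```

```text
13.25 tcp tester [-0.0386 -0.0272  0.0591] [ 0.3  0.6 -0.1]
scene [270 236  22   9 100] [281.05 239.77]
end on y=148: 0.02875697962282388 0.06638268669807945
top [252 230  26   7 127] [265.81889764 233.07086614]
end on y=148: 0.03423174891477984 0.059016055101910325
```

View pics/scene8c.png

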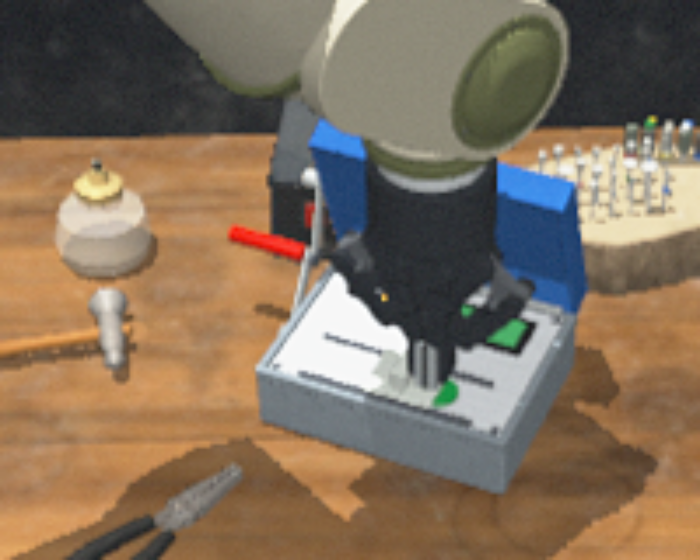

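The tab is pushed ahead of the finger and the green button (445,390) is appearing. Continuing to the end stop.

Call:
jog_arm(travel=[[-0.0004,0.004,0],[-0.0004,0.004,0],[-0.0004,0.004,0],[-0.0004,0.004,0],[-0.0004,0.004,0],[-0.0004,0.004,0],[-0.0004,0.004,0],[-0.0004,0.004,0],[-0.0002,0.002,0],[0,0,0]], dr=[[0,0,0],[0,0,0],[0,0,0],[0,0,0],[0,0,0],[0,0,0],[0,0,0],[0,0,0],[0,0,0],[0,0,0]])

```text
time_s: 14.18
position: [0.514, -0.0298, 0.0589]
tool_rot: [[-0.996, -0.094, -0.0], [-0.094, 0.996, 0.0], [0.0, 0.0, -1.0]]
ft_force: [0.4, 0.4, -0.3]
grip_width: -0.0002
```

Call:
jog_arm(travel=[[-0.0001,0.001,0],[-0.0001,0.001,0],[-0.0001,0.001,0],[0,0,0]], dr=[[0,0,0],[0,0,0],[0,0,0],[0,0,0]])

```text
time_s: 14.52
position: [0.5138, -0.0275, 0.059]
tool_rot: [[-0.996, -0.093, 0.0], [-0.093, 0.996, -0.0], [-0.0, -0.0, -1.0]]
ft_force: [0.1, -1.5, -0.0]
grip_width: 0.0003
```

```bash
python3 -c "
from h import *
look('9')"
```

```text
14.5167 tcp tester [-0.0388  0.0092  0.059 ] [ 0.1 -1.5 -0. ]
scene [270 236  14   7  57] [276.63157895 238.68421053]
end on y=148: 0.02875697962282388 0.06638268669807945
top [251 230  27   7 126] [265.6984127  233.06349206]
end on y=148: 0.030734123655909926 0.07682583872346327
```

View pics/scene9c.png

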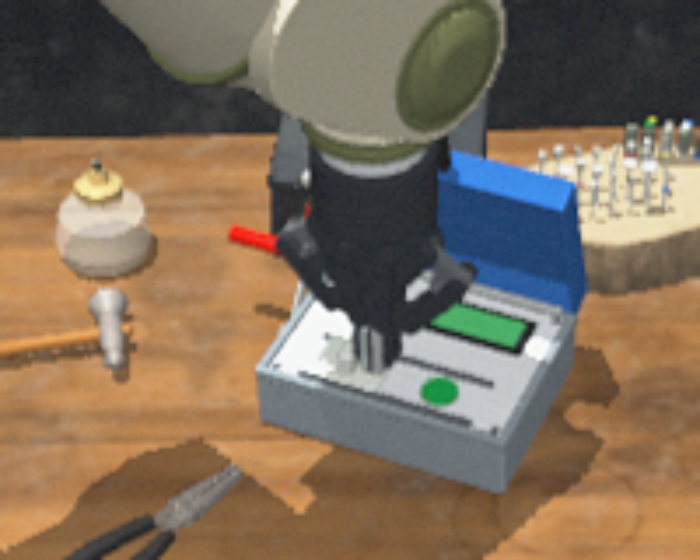

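Button at crop (440,391). I'll push the last bit until the force shows the stop, then locate the button.

Call:
jog_arm(travel=[[-0.0001,0.001,0],[-0.0001,0.001,0],[-0.0001,0.001,0],[-0.0001,0.001,0],[0,0,0]], dr=[[0,0,0],[0,0,0],[0,0,0],[0,0,0],[0,0,0]])

```text
time_s: 15.03
position: [0.5139, -0.0264, 0.059]
tool_rot: [[-0.996, -0.094, 0.001], [-0.094, 0.996, -0.006], [-0.0, -0.006, -1.0]]
ft_force: [-0.7, -20.0, -2.4]
grip_width: 0.0001
```

```bash
python3 -c "
from h import *
d=load('scene9'); hsv=cv2.cvtColor(d['color'],cv2.COLOR_RGB2HSV); m=cv2.inRange(hsv,(50,120,50),(85,255,255))
u,v=map(int,proj(d,[.53,0,.1])); m[:max(v-80,0)+105]=0
m[max(v-80,0)+125:]=0; m[:,:u]=0;m[:,u+60:]=0
n,l,st,c=cv2.connectedComponentsWithStats(m); i=1+np.argmax(st[1:,4]); print(st[i],c[i]); p=plane(d,*c[i],.05); q=p-O; print(p,q@X,q@Y)
for du in(st[i][0],st[i][0]+st[i][2]): print(plane(d,du,c[i][1],.05))
"
```

```text
[326 279  10   8  58] [330.22413793 282.37931034]
[ 0.51774703 -0.06877471  0.05      ] -0.03872356334976153 -0.03231800316611564
[ 0.51339281 -0.06070904  0.05      ]
[ 0.52369978 -0.07980146  0.05      ]
```

Call:
jog_arm(travel=[[0.0004,-0.004,0],[0.0004,-0.004,0.003],[0.0012,-0.012,0],[0.0012,-0.012,0],[0.0012,-0.012,0],[0,0,0],[0,0,0]], dr=[[0,0,0],[0,0,0],[0,0,0],[0,0,0],[0,0,0],[0,0,0],[0,0,0]])

```text
time_s: 15.62
position: [0.5178, -0.0682, 0.0618]
tool_rot: [[-0.996, -0.091, -0.0], [-0.091, 0.996, 0.0], [0.0, 0.0, -1.0]]
ft_force: [-0.6, -1.0, 0.1]
grip_width: -0.0002
```

```bash
python3 -c "
from h import *
look('10')"
```

```text
15.6167 tcp tester [-0.0386 -0.0317  0.0618] [-0.6 -1.   0.1]
scene [270 235  22  10 102] [280.99019608 239.75490196]
end on y=148: 0.02875697962282388 0.06638268669807945
top [252 230  26   7 127] [265.5984252  233.02362205]
end on y=148: 0.03423174891477984 0.059016055101910325
```

View pics/scene10c.png

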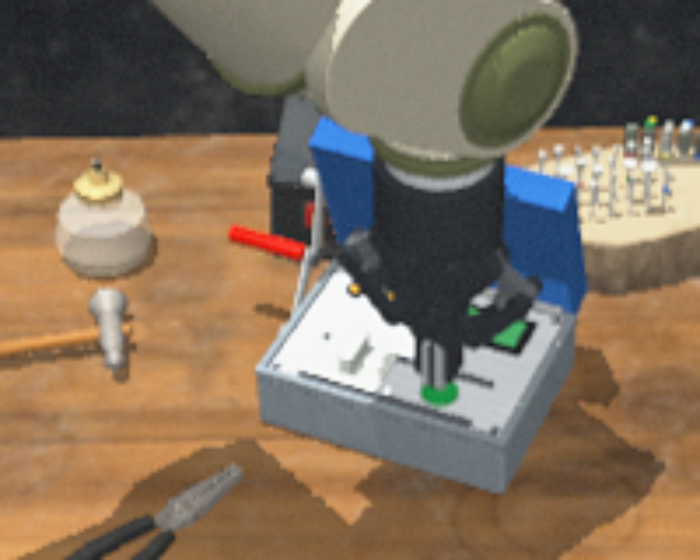

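The closed fingers are over the button (440,393) and the cover is aside, its tab at (362,352). Pressing.

Call:
jog_arm(travel=[[0,0,-0.004],[0,0,-0.004],[0,0,-0.003],[0,0,-0.001],[0,0,-0.001],[0,0,-0.001],[0,0,-0.001],[0,0,0],[0,0,0]], dr=[[0,0,0],[0,0,0],[0,0,0],[0,0,0],[0,0,0],[0,0,0],[0,0,0],[0,0,0],[0,0,0]])

```text
time_s: 16.47
position: [0.5177, -0.0672, 0.047]
tool_rot: [[-0.996, -0.093, -0.0], [-0.093, 0.996, 0.0], [0.0, 0.0, -1.0]]
ft_force: [-0.9, 2.2, 3.5]
grip_width: -0.0
```

Call:
jog_arm(travel=[[0,0,-0.001],[0,0,-0.0005],[0,0,0],[0,0,0]], dr=[[0,0,0],[0,0,0],[0,0,0],[0,0,0]])

```text
time_s: 16.8
position: [0.5178, -0.0673, 0.0461]
tool_rot: [[-0.996, -0.093, 0.001], [-0.093, 0.996, -0.0], [-0.0, -0.0, -1.0]]
ft_force: [-2.6, 3.5, 11.0]
grip_width: 0.0004
```

Call:
jog_arm(travel=[[0,0,0.01],[0,0,0.03],[-0.0029,0.0309,0],[-0.0029,0.0309,0],[-0.0029,0.0309,0],[0,0,0],[0,0,-0.015],[0,0,-0.012],[0,0,0]], dr=[[0,0,0],[0,0,0],[0,0,0],[0,0,0],[0,0,0],[0,0,0],[0,0,0],[0,0,0],[0,0,0]])

```text
time_s: 17.55
position: [0.5084, 0.0251, 0.057]
tool_rot: [[-0.996, -0.093, -0.003], [-0.093, 0.996, 0.0], [0.003, 0.0, -1.0]]
ft_force: [-0.3, -0.7, 0.1]
grip_width: -0.0
```

```bash
python3 -c "
from h import *
look('11')"
```

```text
17.55 tcp tester [-0.0393  0.0621  0.057 ] [-0.3 -0.7  0.1]
```

View pics/scene11c.png

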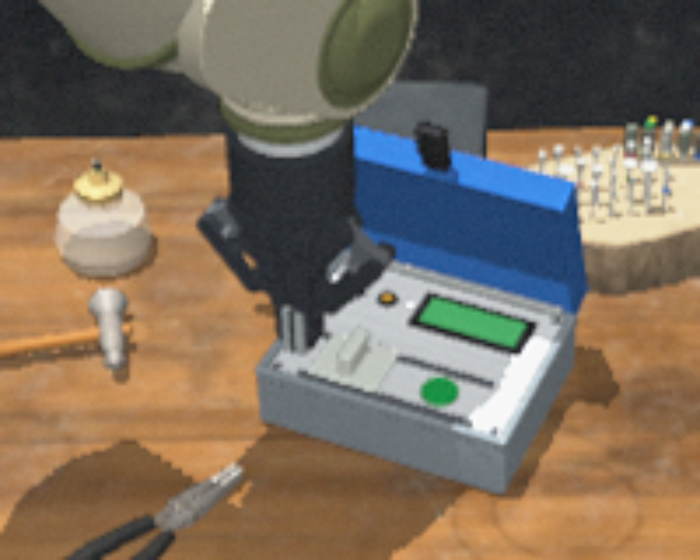

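The fingers are left of the tab and the button (440,391) looks up. Pushing the cover home.

Call:
jog_arm(travel=[[0,0,0.002],[0.0004,-0.004,0],[0.0004,-0.004,0],[0.0004,-0.004,0],[0.0004,-0.004,0],[0.0004,-0.004,0],[0.0004,-0.004,0],[0.0004,-0.004,0],[0.0004,-0.004,0],[0.0004,-0.004,0],[0.0004,-0.004,0],[0.0004,-0.004,0],[0.0004,-0.004,0],[0.0004,-0.004,0],[0.0004,-0.004,0],[0.0004,-0.004,0],[0.0004,-0.004,0],[0.0004,-0.004,0],[0,0,0]], dr=[[0,0,0],[0,0,0],[0,0,0],[0,0,0],[0,0,0],[0,0,0],[0,0,0],[0,0,0],[0,0,0],[0,0,0],[0,0,0],[0,0,0],[0,0,0],[0,0,0],[0,0,0],[0,0,0],[0,0,0],[0,0,0],[0,0,0]])

```text
time_s: 19.23
position: [0.516, -0.0435, 0.0604]
tool_rot: [[-0.996, -0.092, 0.0], [-0.092, 0.996, -0.0], [-0.0, -0.0, -1.0]]
ft_force: [0.2, 0.2, 0.2]
grip_width: -0.0001
```

Call:
jog_arm(travel=[[0.0001,-0.001,0],[0.0001,-0.001,0],[0.0001,-0.001,0],[0,0,0],[0,0,0]], dr=[[0,0,0],[0,0,0],[0,0,0],[0,0,0],[0,0,0]])

```text
time_s: 19.65
position: [0.5163, -0.0457, 0.0604]
tool_rot: [[-0.996, -0.093, 0.0], [-0.093, 0.996, -0.0], [-0.0, -0.0, -1.0]]
ft_force: [0.5, -0.6, 0.6]
grip_width: -0.0001
```

Call:
jog_arm(travel=[[0.0001,-0.001,0],[0.0001,-0.001,0],[0.0001,-0.001,0],[0,0,0],[0,0,0]], dr=[[0,0,0],[0,0,0],[0,0,0],[0,0,0],[0,0,0]])

```text
time_s: 20.07
position: [0.5165, -0.0488, 0.0604]
tool_rot: [[-0.996, -0.093, 0.0], [-0.093, 0.996, -0.0], [-0.0, -0.0, -1.0]]
ft_force: [-0.8, -0.3, -0.8]
grip_width: -0.0002
```

```bash
python3 -c "
from h import *
look('12')"
```

```text
20.0667 tcp tester [-0.0381 -0.0123  0.0604] [-0.8 -0.3 -0.8]
scene [270 235  22  10 100] [280.86 239.72]
end on y=148: 0.02875697962282388 0.06638268669807945
top [252 230  26   7 128] [265.6875   233.015625]
end on y=148: 0.03423174891477984 0.059016055101910325
```

View pics/scene12c.png

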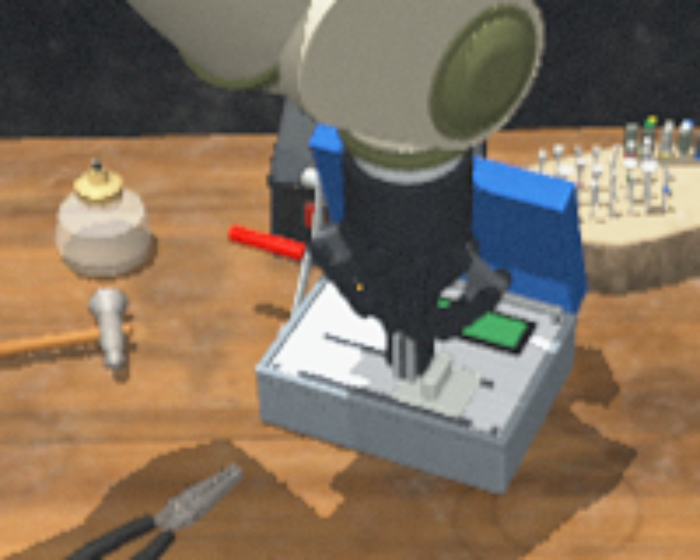

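Tab now at (440,373), nearly home; nudging until the stop shows in the force.

Call:
jog_arm(travel=[[0.0001,-0.001,0],[0.0001,-0.001,0],[0.0001,-0.001,0],[0,0,0]], dr=[[0,0,0],[0,0,0],[0,0,0],[0,0,0]])

```text
time_s: 20.5
position: [0.5166, -0.0507, 0.0604]
tool_rot: [[-0.996, -0.093, -0.0], [-0.093, 0.996, 0.002], [0.0, 0.002, -1.0]]
ft_force: [1.4, 8.3, 0.3]
grip_width: -0.0001
```

Call:
jog_arm(travel=[[-0.0004,0.004,0],[-0.0004,0.004,0],[-0.01,0,0.03],[-0.01,0,0.03],[-0.015,0.02,0.03],[-0.015,0.03,0.03],[-0.015,0.03,0.01],[-0.015,0.03,0],[-0.015,0.03,0],[-0.015,0.03,0],[0,0.035,0],[0,0.035,0],[0,0.035,0],[0,0,0]], dr=[[0,0,0],[0,0,0],[0,0,0],[0,0,0],[0,0,0],[0,0,0],[0,0,0],[0,0,0],[0,0,0],[0,0,0],[0,0,0],[0,0,0],[0,0,0],[0,0,0]])

```text
time_s: 21.67
position: [0.4065, 0.2335, 0.1883]
tool_rot: [[-0.995, -0.098, 0.001], [-0.098, 0.995, 0.001], [-0.001, 0.001, -1.0]]
ft_force: [-1.0, -1.0, -0.2]
grip_width: 0.0001
```

```bash
python3 -c "
from h import *
look('13')
d=load('top13')
cv2.imwrite('pics/top13f.png',d['color'][:,:,::-1])"
```

```text
21.6667 tcp tester [-0.1215  0.279   0.1883] [-1.  -1.  -0.2]
scene [270 235  22  10 100] [280.91 239.73]
end on y=148: 0.02875697962282388 0.06638268669807945
top [252 230  26   7 123] [265.77235772 233.05691057]
end on y=148: 0.03423174891477984 0.059016055101910325
```

View pics/scene13c.png

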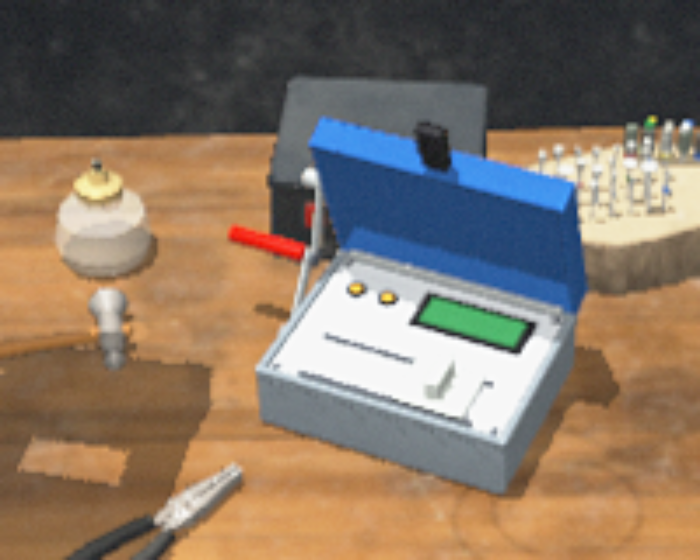

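View pics/top13f.png

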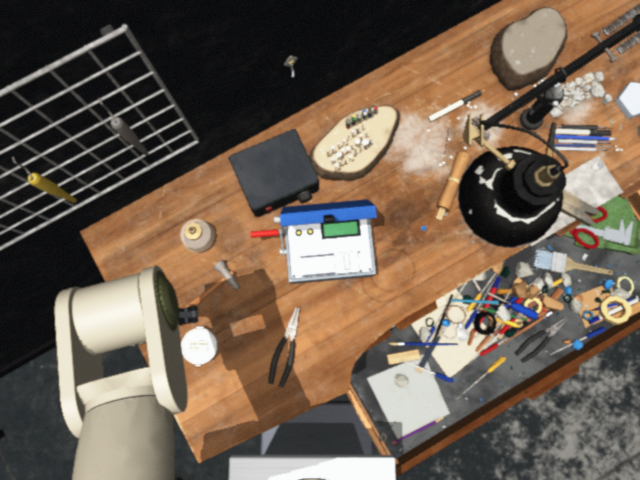

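The tab (441,380) is back where it started, the lid is up with the bar steady at x' about 30 mm, and the lamp and the visible parts of the hammer have not moved. The arm is clear, so I'm handing in.

```bash
python3 -c "
from h import *
print(close_job())"
```

```text
the job is handed in; nothing more can be done
None
```

I did every step of the task and handed the job in at about 22 s of the 69 s allowed. The interface gives no verdict.

- **Lid and stay:** I raised the lid by its tongue and pushed the thumb bar past straight, with at most about 5 N in the readings. The bar then stayed at about x' = 29–34 mm and 59–77 mm high across the last pictures, against 32 and 65 mm expected when locked. The lid held by itself for the remaining 10 s or so. I did not feel the stop: the last push met no force, so "locked" rests on the pictures.
- **Cover to the left:** I pushed it until the stop showed, with 20 N on the wrist.
- **Button:** I pressed it until it bottomed, with the fingertips at 46.1 mm height and 11 N. In the picture before I closed the cover it looked fully up.
- **Cover home:** I pushed it right until the stop showed at 8 N. Its tab appears where it was at the start.
- **Surroundings:** In the final pictures the lamp, the ring clamp and the visible parts of the hammer look undisturbed, judged by eye. The arm hid part of the hammer's handle in the last top view. The arm stood clear of everything at hand-in.

The two camera views disagreed by about 2–3 mm on the tab's position and by up to about 5 mm on the bar's. I pushed the cover and pressed the button until the force rose, so this did not affect those steps.

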